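# Set a ratchet turntable back by one notch

### The arm

A 6-joint arm with a two-finger parallel gripper is mounted at the origin on the work surface; the furniture and walls round the work are solid. World frame = base frame: x ahead of the robot, y to its left, z up, the work surface at z = 0. Lengths are in m, angles in rad, forces in N, time in s.
With the tool pointing down it reaches from about 0.35 to 0.875 m from the base axis. Payload 15.5 kg.
Tool frame: the origin (TCP) lies on the front face of the gripper's body, between the roots of the fingers; the fingertips stand 73 mm ahead of it and the grasp point (between the pads) lies grasp_offset ahead of it (grasp_offset is the distance from the TCP to the grasp point, in m); x points along the fingers, z is the direction in which the jaws open and shut, and the axes are right-handed (so a half turn about x gives the same grasp; the last joint's range is limited). The gripper opens to 85 mm and grips with 20 to 120 N. Pads are 22 mm wide; open, the fingers measure 114 mm over their backs; the gripper's body (76 mm by 85 mm) begins 54 mm behind the grasp point. The pads swing forward as they close: fully open they stand 13 mm farther back than shut.
Start: joints at [1.171, 0.494, 1.345, -0, 1.302, -0.096], TCP at [0.188, 0.596, 0.304] pointing down, gripper open.
Joint ranges: [-2.91, 2.91], [-0.82, 2.16], [0.22, 2.67], [-1.22, 4.37], [0.12, 2.79], [-3.08, 3.08]. Speed limits (rad/s): [1.89, 1.89, 2.57, 3.01, 3.01, 3.01].

### API

Orientations are given as a unit quaternion [w, x, y, z].
In Python, from plant import move_pose, move_l, goto_joints, move_gripper, sleep, solve_ik, camera, Unreachable, hand_in, trace, landmark_of, get_time_s, get_joint_positions, get_qvel, get_effort, get_ee_pos, get_orientation, get_force, get_moment, get_opening, grasp_offset gives the robot as it stands. Calls block until the motion is done:
- move_pose(position, orientation): joint-space move of the TCP to a pose.
- move_l(position, vel=0.15, rotation=None): straight line of the TCP; rotation=None keeps the orientation; vel is the mean speed in m/s.
- goto_joints(angles): joint-space move.
- move_gripper(opening, force=None): opening from 0.0 (shut) to 1.0 (fully open); force is the grip in N (None keeps the last); returns when the fingers have stopped.
- sleep(seconds).
- solve_ik(position, orientation): joint angles nearest the present ones, or None.
- camera(name): name is "scene" or "top"; returns a dict with "image" (420x560x3 uint8, red, green, blue), "K" (3x3 intrinsics, pixels), "R" (3x3) and "t" (3): a world point X has camera coordinates R X + t. Camera axes: x right, y down, z forward; pixel columns grow to the right and rows downward; lengths in m; the calibration is good to about 2 mm. A picture is of the moment at which its call begins. There is no depth.
A pose or a line that the arm cannot do raises Unreachable and nothing moves.
- hand_in(): hands the job in, once; it reports no verdict.
Trained networks look in the newest picture that a camera, given by its name, has taken for a name from the list of things; names that differ only in an ending like _2 or _b are one class to them, and where a whole thing is asked for, a point or a joint stands for the part that bears it (a point fixed in the world has none). Each returns a list of dicts, best first, with "confidence" (0 to 1); they miss things now and then, are a little off and sometimes report something else, mostly with a low value. They report only what shows in the picture. A call takes as long as a camera call.
- trace(camera, name): "region" (420x560 bool, what is visible of it) and "rect" ([left, top, right, bottom] in pixels, round what is visible of it).
- landmark_of(camera, name): "point" ([column, row] in pixels: a listed point, or the origin of a listed thing).
Readings, each from a call of its own:
- get_time_s(): time.
- get_joint_positions(): joint angles.
- get_qvel(): joint speeds.
- get_effort(): joint torques, N m.
- get_ee_pos(): TCP position.
- get_orientation(): TCP orientation.
- get_force(): force on the tool from outside, world axes, zero at the start.
- get_moment(): the same for the moment, N m.
- get_opening(): opening from 0.0 (shut) to 1.0 (fully open).
Only numpy, scipy, OpenCV 4.12 (cv2) and the standard library are available. Lean on these libraries where they do the work, as an engineer would, in place of code of your own. Each camera call takes 0.05 s, during which the arm holds its last target.

### The job

The gauge turntable was indexed one notch too far. Without gripping anything, gently tip the pawl's red paddle outward with a fingertip, so that the pawl lifts out of the teeth and stays lifted; push the wheel's blue-capped peg backward (anticlockwise seen from above) by one notch, up to the white pointer; then tip the paddle back so that the pawl drops fully between the teeth again. Leave the gauge, tin, tee and tape roll alone.

Things in the scene. Friction and masses are not known exactly. Their poses are not given: they have to be found in the camera images.
- indexer: Grey turntable fixed to the bench: round foot and flat wheel 164 mm across. Origin on the wheel's vertical axis at bench height, z up; +y points from the axis to the pawl, whose bracket reaches 142 mm out (fixed cheeks 36 mm wide, 62 mm high). Only paddle, peg and the brass fitting in the middle of the wheel (69 mm high, 30 mm across) rise above 62 mm.
- wheel (a joint): Wheel angle, rad, about the indexer's z; grows anticlockwise seen from above = backward. Starts near 0; one notch back is 0.628, with about 0.1 play either way. Blocked backward by the seated pawl; with the pawl lifted it turns within -1.0 to 1.6 and stays where left (1 to 2 N at the peg).
- wheel_center (a point): Point on the wheel's axis at its top surface, z = 34 mm. Round it stands a ring of 10 saw teeth (62 to 80 mm from the axis, tops at z = 44 mm), one notch = 0.628 rad.
- peg_top (a point): Centre of the top of the wheel's upright peg: steel, 12 mm across, with a blue cap 14 mm across and 12 mm tall; 48 mm from the wheel's axis, top at z = 76 mm, wheel surface below it at 34 mm. At wheel joint 0.628 it is in line with the axis and the white pointer.
- pointer_tip (a point): Tip of the fixed white pointer beside the rim, 82 mm from the wheel's axis, 46 mm high.
- pawl (a joint): Pawl angle, rad: 0 seated (nose down between two teeth), 0.95 (stop) with the red paddle tipped fully outward, away from the wheel; this lifts the nose, clear of the teeth above 0.3. Over-centre weight: released above about 0.45 it falls outward and stays, below about 0.35 it falls back to 0 if a gap between teeth is under its nose. Under 1 N at the paddle.
- pawl_hinge (a point): Centre of the pawl's level hinge pin, z = 52 mm, 112 mm from the wheel's axis along the indexer's +y; the pin runs along the indexer's x.
- pawl_tip (a point): Centre of the top edge of the red paddle, 67 mm from the hinge pin. The paddle is 26 mm wide (along the pin), 9 mm thick, and spans 33 to 67 mm from the pin; it leans 0.30 rad from upright towards the wheel when seated (top at z = 116 mm), 0.65 rad outward when fully lifted (top at z = 105 mm).
- dial_gauge: Loose black dial gauge, 85x69x21 mm, bystander; origin under its centre.
- seal_tin: Loose round tin, 70 mm across, 26 mm high, bystander; origin under its centre.
- tee: Loose grey tee fitting, 39x56x19 mm, bystander; origin under its centre.
- tape: Loose yellow tape roll with a light flange, 52 mm across, 13 mm high, bystander; origin under its centre.

How it is judged:
By the outcome, as a careful person would: the job done as asked, in the order asked, and still so for the second after the job is handed in, with the robot touching nothing.
It also fails if it takes over 61 s, if anything falls off the work surface, if the arm or the gripper's body presses on something with over 40 N, if the wrist force passes 120 N, or if a joint passes its speed limit or range.

## Working session

There is one attempt and no reset: what is moved stays moved. The work goes in short steps, each a Python script; the robot and the scene stay as the last script left them, time stands still between calls to the robot, and variables do not carry over. Pictures are saved under pics/ and viewed, and the job is handed in when it is done.

```bash
mkdir -p pics; ls
cat > h.py <<'E'
import numpy as np, cv2
from plant import *
def save(c,n):
    d=camera(c); cv2.imwrite(f"pics/{n}.png",d["image"][:,:,::-1].copy()); return d
E
python3 - <<'E'
from h import *
for c in("scene","top"):
    d=save(c,c+"0"); print(c,d["K"].tolist(),np.round(d["R"],3).tolist(),d["t"])
    for n in["indexer","wheel_center","peg_top","pointer_tip","pawl_hinge","pawl_tip","dial_gauge","seal_tin","tee","tape"]:
        print(n,[(np.round(l["point"],1).tolist(),round(l["confidence"],2)) for l in landmark_of(c,n)[:3]])
print(get_time_s(),grasp_offset,get_orientation())
E
```

```text
pics
scene [[404.32148633858407, 0.0, 280.5271542229269], [0.0, 404.32148633858407, 213.68339587839196], [0.0, 0.0, 1.0]] [[-0.27, -0.963, 0.013], [-0.778, 0.21, -0.592], [0.568, -0.17, -0.806]] [0.10986195 0.40112326 0.70178774]
indexer [([307.9, 211.0], 0.56), ([177.4, 299.5], 0.52)]
wheel_center [([312.2, 205.2], 0.71), ([179.0, 302.2], 0.66), ([275.7, 191.6], 0.57)]
peg_top [([335.1, 191.8], 0.96)]
pointer_tip [([224.4, 278.1], 0.34)]
pawl_hinge [([268.1, 215.3], 0.58)]
pawl_tip [([276.9, 192.1], 0.71)]
dial_gauge [([179.1, 299.5], 0.88)]
seal_tin [([225.0, 276.7], 0.96)]
tee [([381.4, 251.7], 0.6)]
tape [([385.4, 221.3], 0.69)]
top [[470.35305424404214, 0.0, 277.80627776442674], [0.0, 470.35305424404214, 213.76867144034335], [0.0, 0.0, 1.0]] [[0.029, -1.0, 0.007], [-0.995, -0.03, -0.095], [0.095, -0.004, -0.995]] [-0.03851376  0.45387173  1.08219766]
indexer [([309.0, 200.9], 0.82), ([342.8, 181.2], 0.65)]
wheel_center [([309.4, 196.8], 0.9), ([272.3, 195.0], 0.5)]
peg_top [([338.0, 201.8], 0.74)]
pointer_tip [([162.3, 257.7], 0.71), ([344.4, 181.7], 0.68), ([337.0, 200.5], 0.37)]
pawl_hinge [([264.0, 205.1], 0.6)]
pawl_tip [([272.1, 196.9], 0.56)]
dial_gauge [([161.4, 257.3], 0.85)]
seal_tin [([205.7, 247.3], 0.95)]
tee [([354.9, 268.5], 0.64)]
tape [([334.9, 203.4], 0.64), ([383.4, 231.7], 0.57)]
1.1 0.0539 [ 0.57010858 -0.41831119  0.57011228  0.4182869 ]
```

Run:
```python
import cv2
a=cv2.imread("pics/scene0.png");b=cv2.imread("pics/top0.png")
cv2.imwrite("pics/s0c.png",cv2.resize(a[140:330,130:430],(800,507),interpolation=2))
cv2.imwrite("pics/t0c.png",cv2.resize(b[130:300,130:410],(800,486),interpolation=2))
```

```text
(no output)
```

View pics/s0c.png

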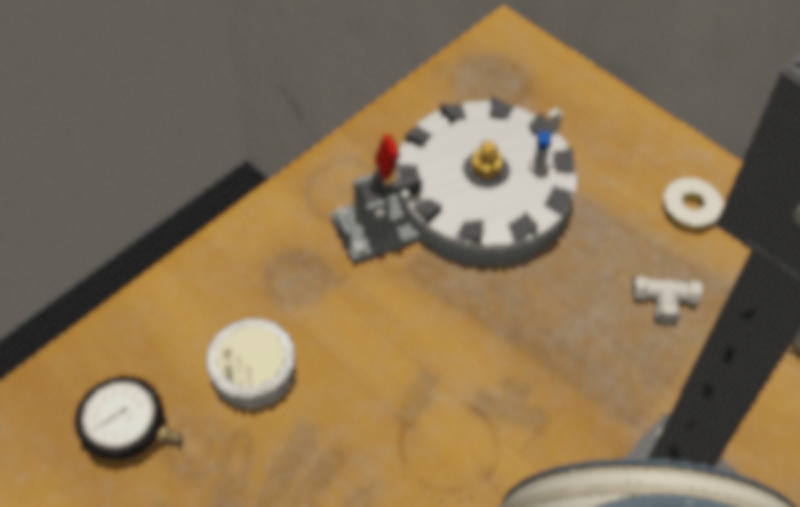

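View pics/t0c.png

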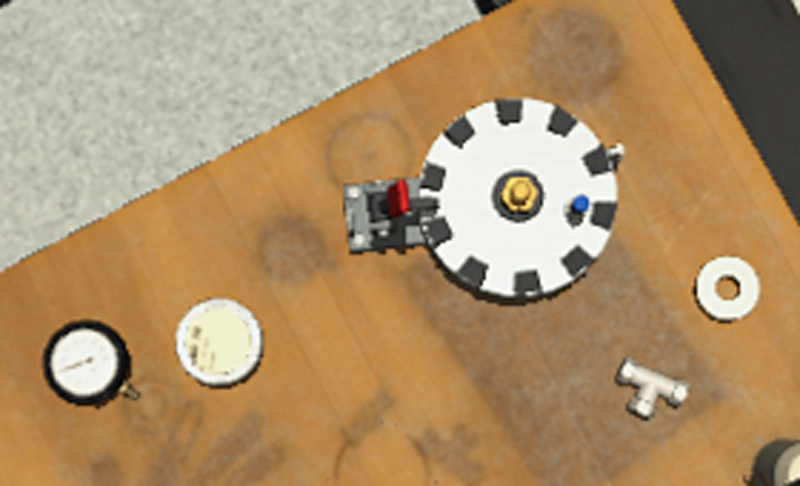

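View pics/scene0.png

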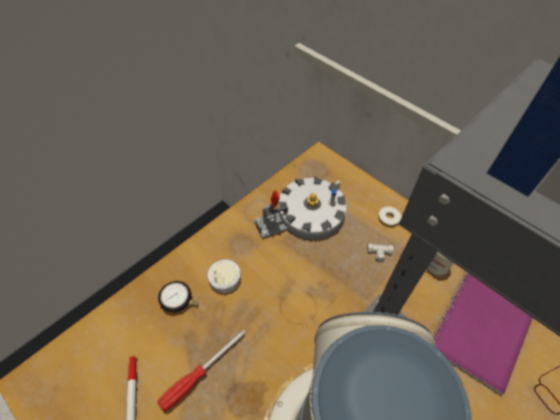

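View pics/top0.png

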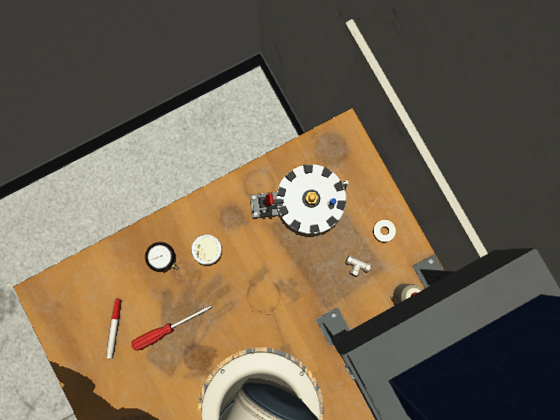

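```bash
cat > fit.py <<'E'
from h import *
from scipy.optimize import least_squares
D={c:camera(c) for c in("scene","top")}
def proj(c,X):
    d=D[c]; q=d["R"]@np.array(X)+d["t"]; p=d["K"]@q; return p[:2]/p[2]
def w(p,X):
    c,s=np.cos(p[2]),np.sin(p[2]); return [p[0]+c*X[0]-s*X[1],p[1]+s*X[0]+c*X[1],X[2]]
def pawltip(a): 
    l=-0.30+a; return [0,.112+.067*np.sin(l),.052+.067*np.cos(l)]
if __name__=="__main__":
    obs=[("scene","c",(312.2,205.2)),("scene","peg",(335.1,191.8)),("scene","h",(268.1,215.3)),("scene","tip",(276.9,192.1)),
     ("top","c",(309.4,196.8)),("top","peg",(338,201.8)),("top","h",(264,205.1)),("top","tip",(272.1,196.9)),("top","ptr",(344.4,181.7))]
    def X(n,p):
        a=p[3]; b=p[4]
        return {"c":[0,0,.034],"peg":[.048*np.cos(a),.048*np.sin(a),.076],"h":[0,.112,.052],"tip":pawltip(0),"ptr":[.082*np.cos(b),.082*np.sin(b),.046]}[n]
    f=lambda p:np.concatenate([proj(c,w(p,X(n,p)))-o for c,n,o in obs])
    r=least_squares(f,[.5,0,0,-1.5,-1],loss="soft_l1")
    print(r.x); print(np.round(f(r.x).reshape(-1,2),1)); print([np.round(w(r.x,X(n,r.x)),3) for n in("c","peg","h","tip","ptr")])
    print(r.x[4]-r.x[3])
E
python3 fit.py
```

```text
[ 0.49328303 -0.10289304  0.14405552 -1.96147623 -1.23676356]
[[ 0.1 -1.6]
 [-0.9  0.4]
 [ 1.2 -1.3]
 [ 0.4  1.7]
 [ 2.3  1. ]
 [-4.2 -0.6]
 [-0.3 -2.8]
 [ 0.1  0.8]
 [-0.5  0.2]]
[array([ 0.493, -0.103,  0.034]), array([ 0.482, -0.149,  0.076]), array([0.477, 0.008, 0.052]), array([ 0.48 , -0.012,  0.116]), array([ 0.531, -0.176,  0.046])]
0.724712672896062
```

```bash
cat > ov.py <<'E'
from fit import *
import sys
def overlay(p,peg,ptr,name,pa=0,box=dict(scene=(250,150,110,100),top=(240,150,120,100))):
    out=[]
    for c in("scene","top"):
        x0,y0,ww,hh=box[c]; k=6
        im=D[c]["image"][y0:y0+hh,x0:x0+ww,::-1]; im=cv2.resize(im,(ww*k,hh*k),interpolation=cv2.INTER_CUBIC)
        P=lambda X:tuple(int(v) for v in ((proj(c,w(p,X))-[x0,y0]+.5)*k))
        th=np.linspace(0,2*np.pi,90)
        cv2.polylines(im,[np.array([P([.082*np.cos(t),.082*np.sin(t),.034]) for t in th])],True,(0,255,0),1)
        cv2.polylines(im,[np.array([P([.007*np.cos(t)+.048*np.cos(peg),.007*np.sin(t)+.048*np.sin(peg),.076]) for t in th])],True,(0,255,255),1)
        cv2.polylines(im,[np.array([P([x,y,.062]) for x,y in((-.018,.1),(-.018,.124),(.018,.124),(.018,.1))])],True,(255,0,255),1)
        T=np.array(pawltip(pa)); H=np.array([0,.112,.052])
        B=H+(T-H)*33/67
        cv2.polylines(im,[np.array([P(q) for q in(T-[.013,0,0],T+[.013,0,0],B+[.013,0,0],B-[.013,0,0])])],True,(255,255,0),1)
        cv2.circle(im,P([.082*np.cos(ptr),.082*np.sin(ptr),.046]),4,(0,128,255),1)
        out.append(im); cv2.imwrite(f"pics/{name}_{c}.png",im)
if __name__=="__main__":
    p=[float(v) for v in sys.argv[2:]]
    overlay(p[:3],p[3],p[4],sys.argv[1])
E
python3 ov.py ov1 .4933 -.1029 .144 -1.92 -1.237
```

```text
(no output)
```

View pics/ov1_top.png

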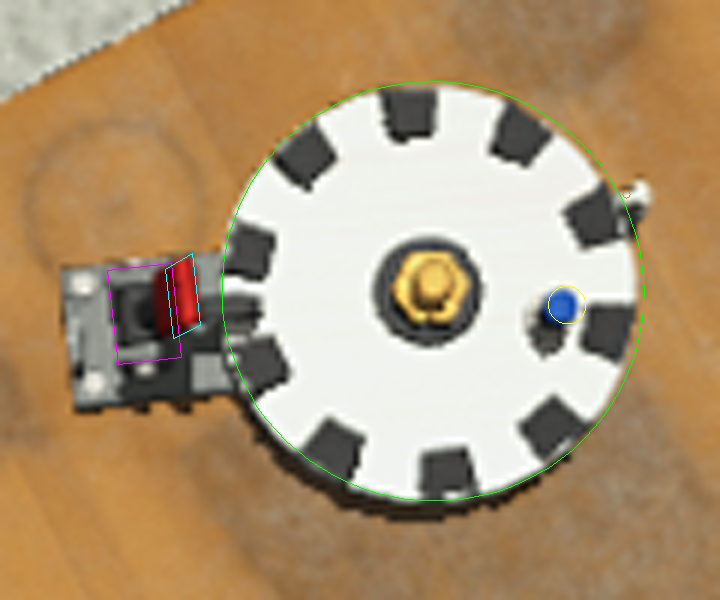

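View pics/ov1_scene.png

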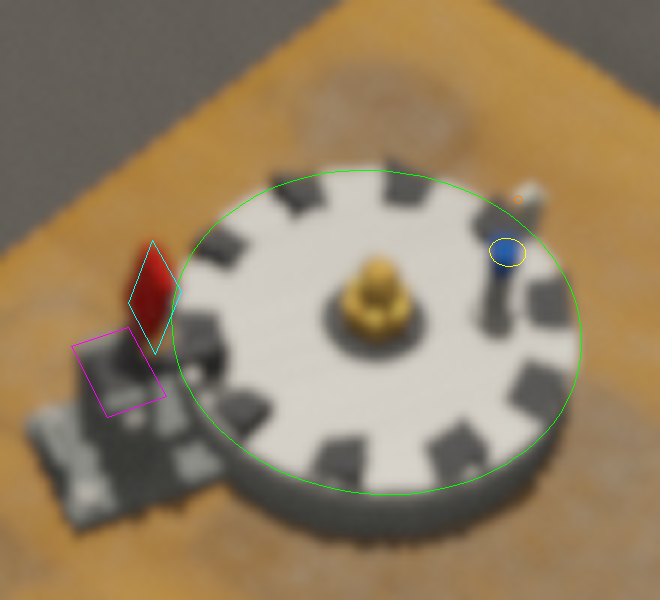

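Run:
```python
from fit import *
def ray(c,p):
    d=D[c]; v=d["R"].T@np.linalg.inv(d["K"])@[p[0],p[1],1]; o=-d["R"].T@d["t"]; return o,v/np.linalg.norm(v)
def plane(c,p,z):
    o,v=ray(c,p); return np.round(o+v*(z-o[2])/v[2],3)
print("cams",ray("scene",(0,0))[0],ray("top",(0,0))[0])
print("feet",plane("top",(333,322),0),plane("top",(428,268),0))
for z in(.2,.4,.6): print(z,plane("top",(345,365),z),plane("top",(333,340),z),plane("top",(538,250),z),plane("scene",(437,165),z),plane("scene",(407,225),z))
print("edge",plane("top",(353,108),0),plane("top",(16,288),0))
```

```text
cams [-0.05674979  0.14058261  0.8015557 ] [ 0.34943101 -0.02050241  1.12076413]
feet [ 0.206 -0.162  0.   ] [ 0.338 -0.385  0.   ]
0.2 [ 0.152 -0.161  0.2  ] [ 0.198 -0.137  0.2  ] [ 0.382 -0.536  0.2  ] [ 0.403 -0.328  0.2  ] [ 0.283 -0.201  0.2  ]
0.4 [ 0.195 -0.131  0.4  ] [ 0.231 -0.112  0.4  ] [ 0.375 -0.424  0.4  ] [ 0.25  -0.172  0.4  ] [ 0.17  -0.088  0.4  ]
0.6 [ 0.238 -0.1    0.6  ] [ 0.264 -0.087  0.6  ] [ 0.368 -0.312  0.6  ] [ 0.097 -0.016  0.6  ] [0.057 0.026 0.6  ]
edge [ 0.723 -0.202  0.   ] [0.263 0.584 0.   ]
```

```bash
cat >> h.py <<'E'
from scipy.spatial.transform import Rotation as Ro
C=np.array([.4935,-.1015]); YAW=.125; TIP=.073
def W(x,y,z=0):
    c,s=np.cos(YAW),np.sin(YAW); return np.array([C[0]+c*x-s*y,C[1]+s*x+c*y,z])
def quat(u,tilt=(0,0)):
    """tool x down (leaning body toward tilt horizontally), y along u"""
    x=np.array([-tilt[0],-tilt[1],-1.]); x/=np.linalg.norm(x)
    y=np.array([u[0],u[1],0.]); y-=x*(x@y); y/=np.linalg.norm(y)
    R=np.column_stack([x,y,np.cross(x,y)]); q=Ro.from_matrix(R).as_quat(); return np.array([q[3],q[0],q[1],q[2]]),x
def tcp(tip,u,tilt=(0,0)):
    q,x=quat(u,tilt); return np.array(tip)-TIP*x,q
E
python3 - <<'E'
from h import *
def t(n,tip,ang,tl=(0,0)):
    for k in(0,np.pi):
        u=(np.cos(ang+k),np.sin(ang+k)); p,q=tcp(tip,u,tl); s=solve_ik(p,q); print(n,round(ang+k,2),tl,None if s is None else np.round(s,2))
t("pad",W(0,.066,.09),YAW+np.pi/2)
t("padhi",W(0,.066,.2),YAW+np.pi/2)
t("padz",W(0,.066,.09),YAW)
t("out",W(0,.175,.095),YAW+np.pi/2)
for tl in((0,0),(0,.4),(0,.7),(.3,.4)):
    t("peg",[.458,-.143,.056],-.2+.31,tl)
E
```

```text
pad 1.7 (0, 0) [-0.2   0.51  1.84 -0.    0.8  -0.32]
pad 4.84 (0, 0) [-0.2   0.51  1.84 -0.    0.8   2.82]
padhi 1.7 (0, 0) [-0.2   0.34  1.72 -0.    1.08 -0.32]
padhi 4.84 (0, 0) [-0.2   0.34  1.72 -0.    1.08  2.82]
padz 0.12 (0, 0) [-0.2   0.51  1.84 -0.    0.8   1.25]
padz 3.27 (0, 0) [-0.2   0.51  1.84 -0.    0.8  -1.89]
out 1.7 (0, 0) [ 0.03  0.49  1.85 -0.    0.8  -0.1 ]
out 4.84 (0, 0) [ 0.03  0.49  1.85 -0.    0.8   3.04]
peg 0.11 (0, 0) [-0.43  0.56  1.88 -0.    0.7   1.03]
peg 3.25 (0, 0) [-0.43  0.56  1.88 -0.    0.7  -2.11]
peg 0.11 (0, 0.4) [-0.17  0.59  1.95 -0.66  0.64  1.84]
peg 3.25 (0, 0.4) [-0.17  0.59  1.95 -0.66  0.64 -1.3 ]
peg 0.11 (0, 0.7) [-0.02  0.67  1.96 -0.97  0.77  2.27]
peg 3.25 (0, 0.7) [-0.02  0.67  1.96 -0.97  0.77 -0.87]
peg 0.11 (0.3, 0.4) [-0.15  0.68  1.73 -0.48  1.02  1.68]
peg 3.25 (0.3, 0.4) [-0.15  0.68  1.73 -0.48  1.02 -1.46]
```

Run:
```python
from h import *
u=(-np.sin(YAW),np.cos(YAW))
p,q=tcp(W(0,.064,.20),u)
print("t",get_time_s())
move_gripper(0.0); move_pose(p,q)
print("t",get_time_s(),get_opening())
move_l(p-[0,0,.11],vel=.1)
print("t",get_time_s(),get_ee_pos()-p,get_force())
save("scene","s1");save("top","t1")
```

```text
t 1.4
t 4.6583 -0.0015271222188211835
t 5.9083 [ 2.43343927e-04 -3.65937890e-05 -1.09547183e-01] [-0.26315131  0.23673914  0.05527127]
```

Run:
```python
import cv2,numpy as np
a=cv2.imread("pics/scene0.png");a=cv2.imread("pics/s1.png");b=cv2.imread("pics/t1.png")
cv2.imwrite("pics/st1.png",np.hstack([cv2.resize(a[130:330,200:400],(400,400)),cv2.resize(b[130:330,200:400],(400,400))]))
```

```text
(no output)
```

View pics/st1.png

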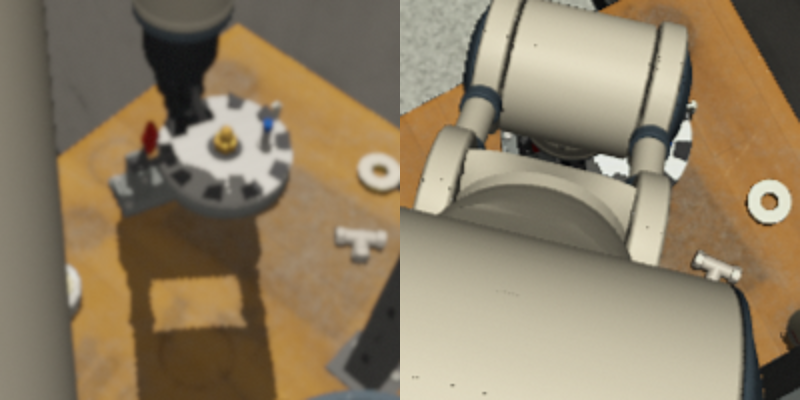

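View pics/t1.png

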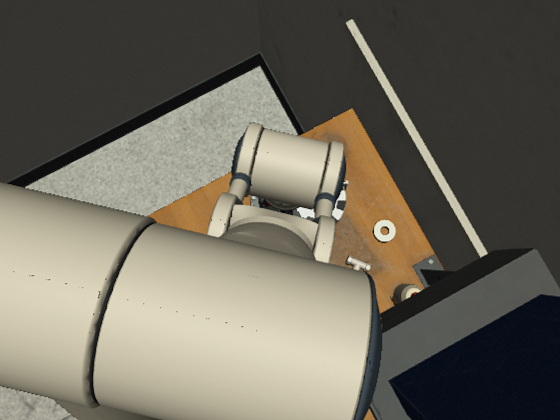

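View pics/s1.png

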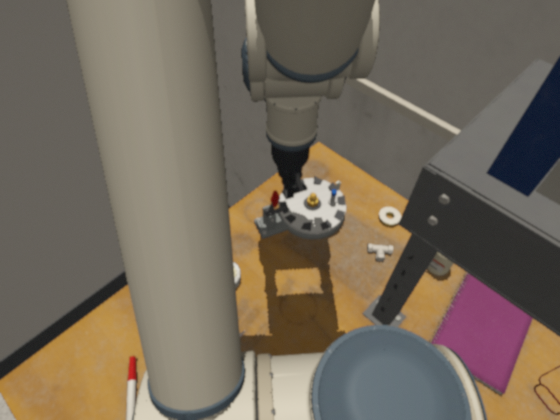

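Run:
```python
from h import *
u=np.array([-np.sin(YAW),np.cos(YAW),0])
for y in(.085,.1,.115):
    p,q=tcp(W(0,y,.09),u); move_l(p,vel=.06); print(y,get_time_s(),np.round(get_force(),2))
save("scene","s2")
p,q=tcp(W(0,.095,.09),u); move_l(p,vel=.1); save("scene","s3")
import cv2
a=[cv2.resize(cv2.imread(f"pics/{n}.png")[150:250,230:350],(400,333),interpolation=2) for n in("s2","s3")]
cv2.imwrite("pics/s23.png",np.hstack(a)); print(get_time_s())
```

```text
0.085 6.5083 [-0.7  -0.67 -0.01]
0.1 6.9083 [-0.56 -0.26  0.17]
0.115 7.3083 [ 0.14 -0.07  0.87]
7.7583
```

View pics/s23.png

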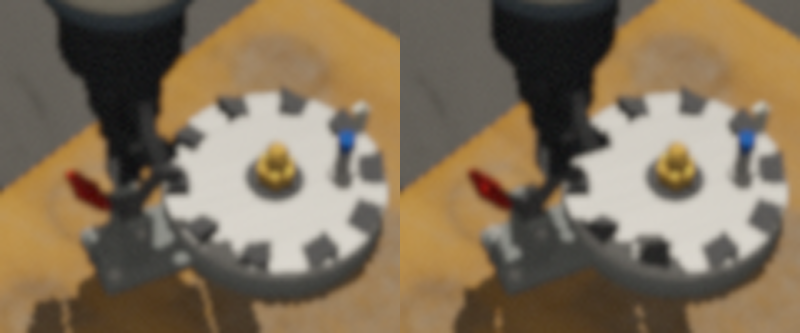

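```bash
cat >> h.py <<'E'
UP=np.array([np.cos(.13),np.sin(.13),0]); TL=(-.4*np.sin(.13),.4*np.cos(.13))
def pegpose(a,gap=0.,z=.058):
    pt=np.array([C[0]+.048*np.cos(a),C[1]+.048*np.sin(a),z])-UP*(.018+gap)-.004*np.array([TL[0]/.4,TL[1]/.4,0])
    return tcp(pt,-UP,TL)
E
python3 - <<'E'
from h import *
print(np.round(get_joint_positions(),2))
p=get_ee_pos(); move_l(p+[0,0,.10],vel=.2)
p,q=pegpose(-1.78,.012,.14); print(solve_ik(p,q)); move_pose(p,q); print(get_time_s(),np.round(get_force(),2))
p,q=pegpose(-1.78,.012); move_l(p,vel=.1); print(get_time_s(),np.round(get_force(),2))
save("scene","s4")
cv2.imwrite("pics/s4c.png",cv2.resize(cv2.imread("pics/s4.png")[130:260,220:400],(800,578),interpolation=2))
E
```

```text
[-0.14  0.5   1.85 -0.    0.79 -0.26]
[-0.21053307  0.41361539  1.92280606 -0.54043039  0.74829494 -1.52109597]
9.6 [-0.81 -0.36 -0.4 ]
10.5667 [ 0.73 -0.84  1.07]
```

View pics/s4c.png

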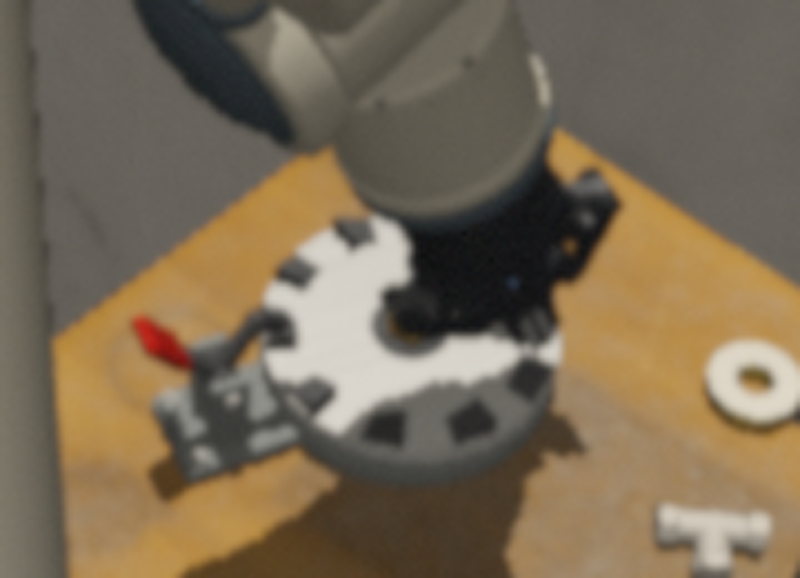

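Run:
```python
from h import *
for a in np.linspace(-1.78,-1.14,7):
    p,q=pegpose(a); move_l(p,vel=.04); print(round(a,2),np.round(get_time_s(),2),np.round(get_force(),2))
save("scene","s5"); save("top","t5")
a=cv2.imread("pics/s5.png");b=cv2.imread("pics/t5.png")
cv2.imwrite("pics/st5.png",np.hstack([cv2.resize(x[130:260,240:370],(400,400),interpolation=2) for x in(a,b)]))
```

```text
-1.78 11.07 [ 0.43  0.78 -0.23]
-1.67 11.34 [-0.08  0.27 -0.01]
-1.57 11.62 [ 0.74 -0.78  0.69]
-1.46 11.89 [0.04 0.53 1.25]
-1.35 12.17 [-0.55 -0.34  0.48]
-1.25 12.44 [-0.73  0.41  0.55]
-1.14 12.72 [ 0.58 -0.64  0.19]
```

View pics/st5.png

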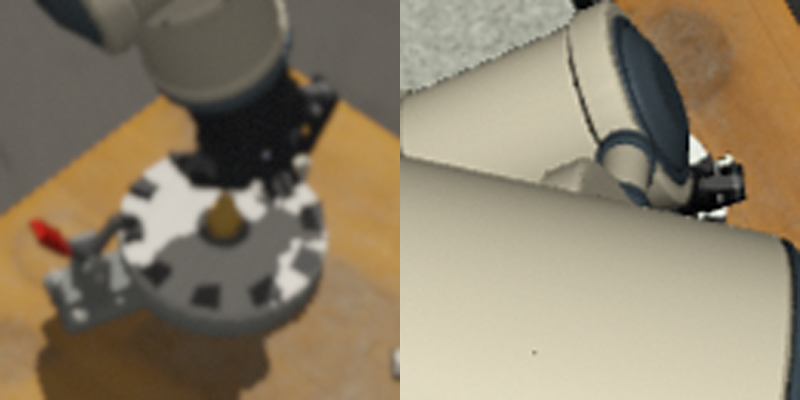

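Run:
```python
from h import *
p,q=pegpose(-1.14,.012); move_l(p,vel=.1)
p,q=pegpose(-1.14,.012,.16); move_l(p,vel=.2)
u=np.array([-np.sin(YAW),np.cos(YAW),0])
p,q=tcp(W(0,.19,.2),u); move_pose(p,q)
import fit,ov
ov.overlay([C[0],C[1],YAW],-1.104-YAW,-1.104-YAW,"ov6",.95)
print(get_time_s(),landmark_of("scene","peg_top")[:2],landmark_of("top","peg_top")[:2])
```

```text
15.2333 [{'point': [329.2, 178.4], 'confidence': 0.95}] [{'point': [334.9, 186.7], 'confidence': 0.66}]
```

View pics/ov6_scene.png

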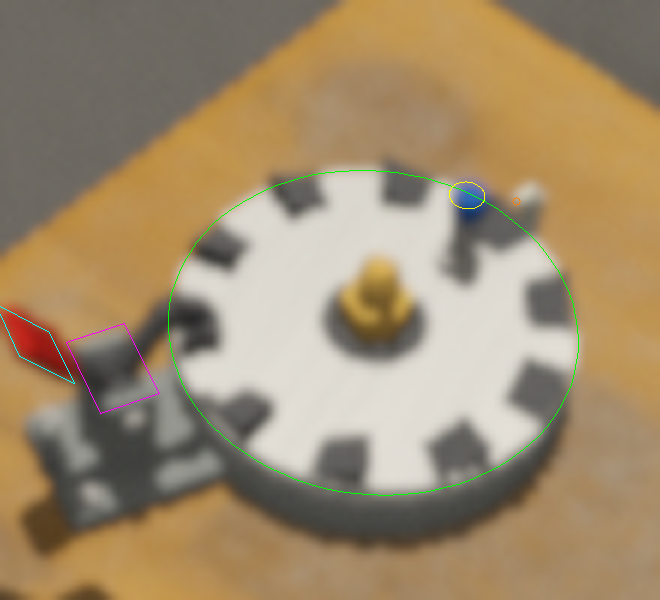

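View pics/ov6_top.png

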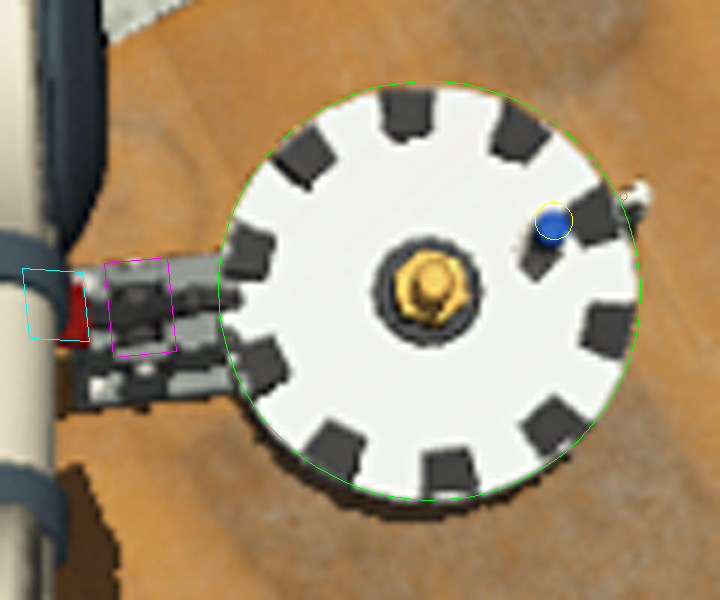

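Run:
```python
from h import *
u=np.array([-np.sin(YAW),np.cos(YAW),0])
def go(y,z,v): 
    p,q=tcp(W(0,y,z),u); move_l(p,vel=v); print(y,z,round(get_time_s(),2),np.round(get_force(),2))
go(.182,.2,.1); go(.182,.088,.12)
save("scene","s7")
for y in(.165,.15,.14,.13,.122): go(y,.088,.04)
save("scene","s8")
go(.15,.088,.1); save("scene","s9")
cv2.imwrite("pics/s789.png",np.hstack([cv2.resize(cv2.imread(f"pics/{n}.png")[150:250,230:330],(266,266),interpolation=2) for n in("s7","s8","s9")]))
```

```text
0.182 0.2 15.58 [ 0.42  0.55 -0.67]
0.182 0.088 16.67 [0.22 0.06 0.03]
0.165 0.088 17.29 [-0.36  0.79 -0.74]
0.15 0.088 17.82 [-0.09 -0.37 -0.38]
0.14 0.088 18.22 [0.96 0.23 0.39]
0.13 0.088 18.62 [ 0.65  0.39 -0.39]
0.122 0.088 18.97 [-0.32  0.17 -0.95]
0.15 0.088 19.45 [-0.08  0.21  0.08]
```

View pics/s789.png

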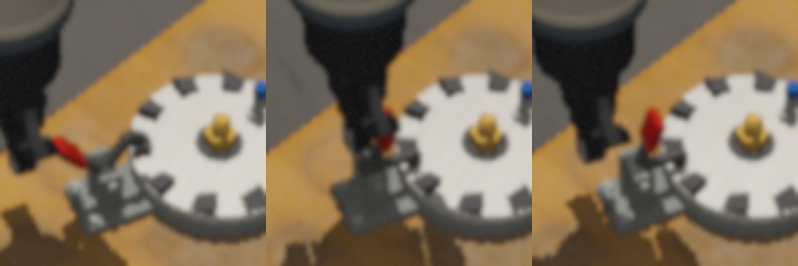

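Paddle is upright again. I'll retract and verify it is fully seated, against the starting picture.

Run:
```python
from h import *
u=np.array([-np.sin(YAW),np.cos(YAW),0])
p,q=tcp(W(0,.17,.088),u); move_l(p,vel=.1)
p,q=tcp(W(0,.17,.25),u); move_l(p,vel=.2)
goto_joints([.6,.494,1.345,0,1.302,-.096]); sleep(.5)
import ov
ov.overlay([C[0],C[1],YAW],-1.104-YAW,-1.104-YAW,"ov10",0)
save("scene","s10");save("top","t10")
for n in("s","t"):
    f={"s":"scene0","t":"top0"}[n]
    A=[cv2.resize(cv2.imread(f"pics/{m}.png")[160:260,245:345],(400,400),interpolation=2) for m in(f,n+"10")]
    cv2.imwrite(f"pics/{n}cmp.png",np.hstack(A))
print(get_time_s())
for c in("scene","top"):
    for n in("peg_top","pawl_tip"): print(c,n,landmark_of(c,n)[:1])
```

```text
22.775
scene peg_top [{'point': [330.2, 181.9], 'confidence': 0.64}]
scene pawl_tip [{'point': [275.7, 190.5], 'confidence': 0.84}]
top peg_top [{'point': [332.5, 190.3], 'confidence': 0.84}]
top pawl_tip [{'point': [272.3, 198.0], 'confidence': 0.5}]
```

View pics/scmp.png

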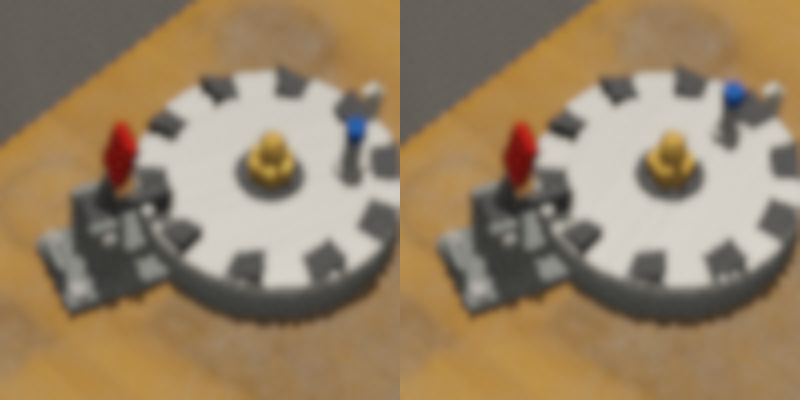

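View pics/tcmp.png

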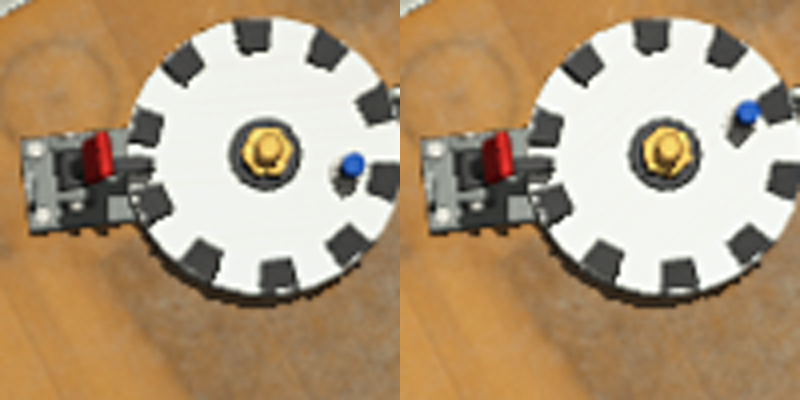

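View pics/t10.png

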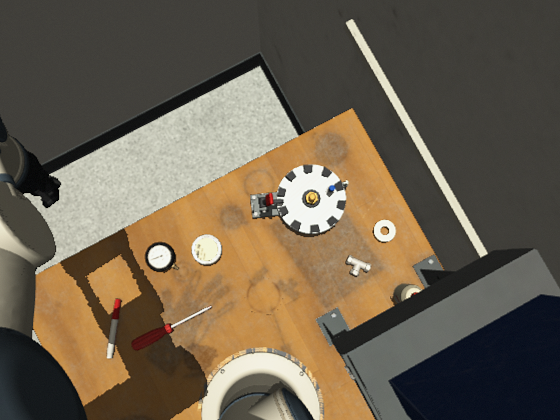

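The before and after pictures match in teeth and paddle, and only the peg has moved, now one notch on at the pointer (top ≈ (333,189)). The gauge, tin, tee and tape roll are where they were.

```bash
python3 -c "
from plant import *
hand_in(); print(get_time_s())"
```

```text
the job is handed in; nothing more can be done
the job is handed in; nothing more can be done
```

The job is done and handed in at about 23 s of the 61 s allowed. The wheel is one notch back and the pawl is down in the teeth again.

With the gripper shut and nothing gripped, I did it in the order asked:
1. **Paddle out:** I tipped it from the wheel side. It fell outward and stayed there, with the nose clear of the teeth.
2. **Peg back:** I pushed it about 0.64 rad anticlockwise, estimated from the pictures, up to the white pointer.
3. **Paddle back:** I tipped it from the outside. The paddle leans the same way as in the starting picture, so I take the pawl as fully seated.

- **Final pictures:** in both cameras the teeth under the pawl look as they did at the start, one notch on. The peg is in line with the pointer, the gauge, tin, tee and tape roll have not moved, and the arm is well clear.
- **Forces:** every reading I took stayed within about 1.3 N. That is close to the sensor noise, so I confirmed each push from the pictures instead.
- **Detections:** some of the network's first peg and pointer positions were several pixels off. I corrected them by laying the model over the pictures.

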